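# Square up the glaze-test tiles on the setting board

## Robot

A 6-joint arm with a two-finger parallel gripper is mounted at the origin on the work surface. World frame = base frame: x ahead of the robot, y to its left, z up, the work surface at z = 0. Lengths are in mm, angles in rad, forces in N, time in s.
With the tool pointing down it reaches from about 275 to 825 mm from the base axis. Payload 4.9 kg.
Tool frame: the origin (TCP) lies at the very end of the fingers, on their centre line; the grasp point (between the pads) lies 19 mm behind it; z points along the fingers, y is the line along which they close (so a half turn about z gives the same grasp; the last joint's range is limited). The gripper opens to 85 mm and grips with 20 to 120 N. Pads are 22 mm wide; open, the fingers measure 114 mm over their backs; the gripper's body (76 mm by 85 mm) begins 54 mm behind the grasp point. The pads swing forward as they close: fully open they stand 13 mm farther back than shut.
Start: joints at [1.072, 0.326, -0.193, 1.052, 0, 1.437], TCP at [196.215, 513.827, 231.281] pointing down, gripper open.
Joint ranges: [-2.65, 2.65], [-0.97, 1.79], [-1.3, 1.35], [-1.93, 2.1], [-1.47, 1.37], [-3.14, 3.14]. Speed limits (rad/s): [2.57, 2.57, 3.14, 3.14, 3.14, 3.14].

## Interface

Orientations are given as [roll, pitch, yaw] about the fixed x, y, z axes, in that order (R = Rz(yaw) Ry(pitch) Rx(roll)).
In Python, from bench import bot, solve_ik, imaging gives the robot as it stands. Calls block until the motion is done:
- bot.move_ptp(position, orientation): joint-space move of the TCP to a pose.
- bot.movel(position, rot=None, max_speed=150, threshold=None): straight line of the TCP; rot=None keeps the orientation; max_speed is the mean speed in mm/s. With threshold (N) it stops when the force on the tool has changed by that much, and returns True; else False.
- bot.move_j(angles): joint-space move.
- bot.grip(opening, effort=None): opening from 0.0 (shut) to 1.0 (fully open); effort is the grip in N (None keeps the last); returns when the fingers have stopped.
- bot.dwell(seconds).
- solve_ik(position, orientation): joint angles nearest the present ones, or None.
- bot.get_state(): the state.
- imaging.capture(name): name is "side" or "top" or "wrist"; returns the picture (384x512x3 uint8, blue, green, red); there is no depth.
- imaging.camera_model(name): a dict with "K" (3x3 intrinsics, pixels), "position" and "rotation" of the camera in the world. Camera axes: x right, y up, looking along -z (the intrinsics and any distortion apply to the point x, -y, -z); pixel columns grow to the right and rows downward; lengths in mm; the calibration is good to about 2 mm. The wrist camera is an equidistant fisheye: a pixel r from the principal point sees the ray r / f radians off the axis. A picture is of the moment at which its call begins: read the wrist's pose just before it. camera_model takes no time and is no camera call; for the wrist camera it gives the pose at the moment of the call.
A pose or a line that the arm cannot do raises bot.IKError and nothing moves.
- bot.sign_off(): hands the job in; it is judged then, once.
The state is a dict: "t": time; "qpos": joint angles; "joint_velocities": joint speeds; "effort": joint torques, N m; "tcp_pos": TCP position; "orientation": TCP orientation; "contact_force": force on the tool from outside, world axes, zero at the start; "wrist_torque": the same for the moment, N m; "opening": opening from 0.0 (shut) to 1.0 (fully open); "gripper_force": force on a finger pad.
Only numpy, scipy, OpenCV 4.12 (cv2) and the standard library are available. Lean on these libraries where they do the work, as an engineer would, in place of code of your own. Each camera call takes 0.05 s, during which the arm holds its last target. There are 200 camera calls.

## Task

The five bisque test tiles must lie as one tight, square row in the corner of the setting board, ready for glazing. Take the straightedge, with it push all five together back against the long ledge until the whole row is pressed home, then with the straightedge slide the row along the ledge until it is pressed tight, tile to tile, against the end stop. Press gently, for bisque chips; do not touch the tiles with the fingers or disturb anything else, and stand the straightedge back on its mat.

Things in the scene. Friction and masses are not known exactly. Their poses are not given: they have to be found in the camera images.
- board: Fixed grey-painted plywood setting board, 250 mm deep (x) by 360 mm (y), 18 mm thick. Dark wooden ledge (18 mm wide) along its whole far (+x) edge, dark wooden stop (15 mm wide) along its left (+y) end; both rise 14 mm above the board's top face; other sides open. Origin: centre of its underside; x towards the ledge, y towards the stop.
- corner (a point): the inner corner of the setting board, on its top face (18 mm over the bench), where the ledge's face (x = 0 in the board's directions) meets the stop's face (y = 0). The axes are the board's: the board's free top lies towards -x (232 mm) and -y (345 mm) of this point.
- straightedge: Straightedge standing on its mat: aluminium bar 300 mm long (x), 30 wide (y), 14 high, flat upright faces and ends; on its middle a wooden grip rib 130 mm long (x), 14 thick (y), rising from 14 to 52 mm over the underside. 250 g. Origin: underside centre; z up. Both faces and ends serve alike. Gripped across the rib with fingertips just above the bar, the fingers clear tiles, ledge and stop.
- mat: blue cloth-covered mat fixed on the bench, 340 mm (x) by 75 mm (y), 3 mm thick: the straightedge's place. Origin: centre of its underside.
- tile1: Fired unglazed clay test tile, earth colour, small hole and combed lines: slab 9 mm thick, 46 to 54 mm deep (its x; all five cut from one strip, equally deep) and 36 to 48 mm wide (its y; hand-cut, widths differ). Exact sizes not known. 28 to 56 g. Origin: underside centre; z up. Slides on the board. Its edges chip if it is pressed with more than 15 N.
- tile2: Fired unglazed clay test tile, earth colour, small hole and combed lines: slab 9 mm thick, 46 to 54 mm deep (its x; all five cut from one strip, equally deep) and 36 to 48 mm wide (its y; hand-cut, widths differ). Exact sizes not known. 28 to 56 g. Origin: underside centre; z up. Slides on the board. Its edges chip if it is pressed with more than 15 N.
- tile3: Fired unglazed clay test tile, earth colour, small hole and combed lines: slab 9 mm thick, 46 to 54 mm deep (its x; all five cut from one strip, equally deep) and 36 to 48 mm wide (its y; hand-cut, widths differ). Exact sizes not known. 28 to 56 g. Origin: underside centre; z up. Slides on the board. Its edges chip if it is pressed with more than 15 N.
- tile4: Fired unglazed clay test tile, earth colour, small hole and combed lines: slab 9 mm thick, 46 to 54 mm deep (its x; all five cut from one strip, equally deep) and 36 to 48 mm wide (its y; hand-cut, widths differ). Exact sizes not known. 28 to 56 g. Origin: underside centre; z up. Slides on the board. Its edges chip if it is pressed with more than 15 N.
- tile5: Fired unglazed clay test tile, earth colour, small hole and combed lines: slab 9 mm thick, 46 to 54 mm deep (its x; all five cut from one strip, equally deep) and 36 to 48 mm wide (its y; hand-cut, widths differ). Exact sizes not known. 28 to 56 g. Origin: underside centre; z up. Slides on the board. Its edges chip if it is pressed with more than 15 N.
- glaze_jar: blue closed glaze jar, 72 mm across, 85 mm high, standing left of the board. Bystander. Origin: on its underside, near the middle.
- cup: terracotta cup, 76 mm across, 75 mm high, standing left of the board. Bystander. Origin: on its underside, near the middle.
- kiln_post: cream round kiln post, 40 mm across, 75 mm high, standing beyond the ledge. Bystander. Origin: on its underside, near the middle.
- water_bowl: white bowl, 100 mm across, 50 mm high, beyond the ledge. Bystander. Origin: on its underside, near the middle.
- brush: flat brush, 200 mm long, 42 mm wide, lying on the bench at the robot's front left. Bystander. Origin: on its underside, near the middle.
- loop_tool: wooden-handled loop tool, 175 mm long, lying on the bench beyond the board's right end. Bystander. Origin: on its underside, near the middle.
- slip_bottle: white bottle with red cap, 60 mm across, 140 mm high, standing right of the mat. Bystander. Origin: on its underside, near the middle.
Mind the look-alikes: they are no part of the job. Leave any turquoise look-alike of the tile5 alone.

How it is judged:
By the outcome, as a careful person would: the job done as asked, in the order asked, and still so for the second after the job is handed in, with the robot touching nothing.
It also fails if it takes over 72 s, if anything falls off the work surface, if the arm or the gripper's body presses on something with over 40 N, if the wrist force passes 120 N, or if a joint passes its speed limit or range.

## Working session

There is one attempt and no reset: what is moved stays moved. The work goes in short steps, each a Python script; the robot and the scene stay as the last script left them, time stands still between calls to the robot, and variables do not carry over. Pictures are saved under pics/ and viewed, at most 10 in all, crops included, and the job is handed in when it is done.

```bash
mkdir -p pics; ls
python3 - <<'E'
from bench import bot, solve_ik, imaging
import cv2, numpy as np
for n in ("top","side"):
    im=imaging.capture(n); cv2.imwrite(f"pics/{n}0.png",im)
    m=imaging.camera_model(n); print(n,{k:np.round(v,3).tolist() if not isinstance(v,str) else v for k,v in m.items()})
print(bot.get_state())
E
```

```text
pics
top {'K': [[380.387, 0.0, 252.491], [0.0, 380.387, 191.244], [0.0, 0.0, 1.0]], 'position': [410.145, -103.725, 1106.32], 'rotation': [0.109, 0.028, -1.543]}
side {'K': [[442.389, 0.0, 253.535], [0.0, 442.389, 184.754], [0.0, 0.0, 1.0]], 'position': [-252.118, -1202.987, 834.847], 'rotation': [1.058, -0.022, -0.592]}
{'t': 0.1, 'qpos': array([ 1.07179884e+00,  3.26859662e-01, -1.93484439e-01,  1.05202021e+00,
        2.02776470e-05,  1.43662494e+00]), 'joint_velocities': array([-0.0001103 , -0.00236992,  0.00189338,  0.00090041, -0.00144437,
       -0.00082438]), 'effort': array([ 9.56600197e-04, -4.44239044e+01,  2.63037783e+01,  7.83969706e-03,
       -7.74936825e-05,  3.32038951e-06]), 'tcp_pos': array([195.94657388, 513.34625262, 230.58544109]), 'orientation': array([-3.14004147e+00, -2.29843868e-04,  2.77676636e+00]), 'contact_force': array([-7.50544885e-01, -2.34048451e-02,  6.59201260e-04]), 'wrist_torque': array([ 0.04817574, -0.00592073,  0.01053224]), 'gripper_force': 0.0, 'opening': 1.0043781162850525}
```

View pics/top0.png

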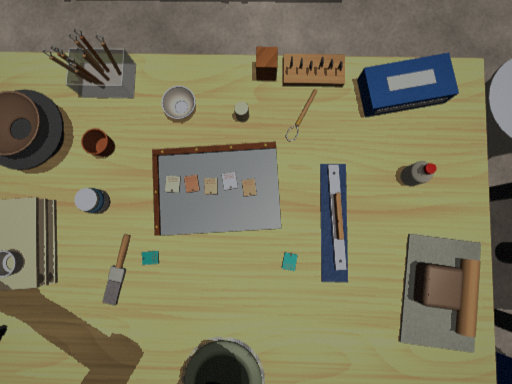

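View pics/side0.png

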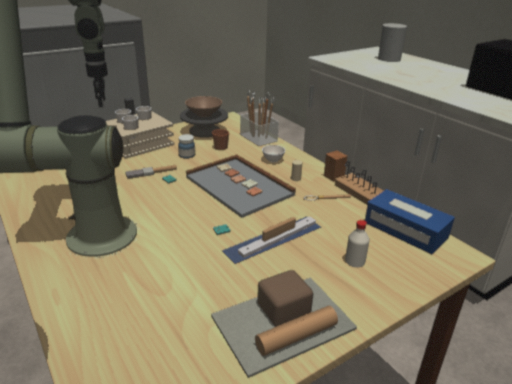

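The top view shows the board around (218,190), with the ledge along row ~148 and the stop at col ~157. The five tiles sit at (173,184), (191,184), (211,186), (229,181) and (249,187). The straightedge is the white bar at (338,218) with its brown rib, on the blue mat.
Look-alikes:
- **Straightedge:** the blue box with a white label (408,85), the rolling pin (467,297) and the loop tool (303,115). None is a bar with a rib on the mat, so I choose (338,218).
- **Tiles:** the turquoise pieces at (150,257) and (289,261) are off the board and stay alone.

```bash
cat > h.py <<'E'
from bench import bot, solve_ik, imaging
import cv2, numpy as np
from scipy.spatial.transform import Rotation as R
def rmat(m):
    r=np.asarray(m["rotation"]); return r if r.shape==(3,3) else R.from_euler("xyz",r).as_matrix()
def cast(m,px,z,fish=False):
    """pixels (N,2) -> world xy on plane z"""
    px=np.atleast_2d(px).astype(float); K=np.asarray(m["K"])
    u=(px-K[:2,2])/[K[0,0],K[1,1]]
    if fish:
        th=np.linalg.norm(u,axis=1,keepdims=True); d=np.c_[u*np.sinc(th/np.pi),np.cos(th)]
    else: d=np.c_[u,np.ones(len(u))]
    d=(d*[1,-1,-1])@rmat(m).T; p=np.asarray(m["position"])
    return (p+d*((z-p[2])/d[:,2])[:,None])[:,:2]
def big(mask,n=1):
    c,_=cv2.findContours(mask.astype(np.uint8),cv2.RETR_EXTERNAL,cv2.CHAIN_APPROX_NONE)
    return sorted(c,key=cv2.contourArea)[::-1][:n]
def rect(P):
    """min-area rect of world points: centre, long, short, yaw of the long side (-pi/2..pi/2)"""
    c,(w,h),a=cv2.minAreaRect(P.astype(np.float32))
    if w<h: w,h,a=h,w,a+90
    a=(a+90)%180-90
    return np.round(c,1),round(w,1),round(h,1),round(np.deg2rad(a),4)
E
python3 - <<'E'
from h import *
im=cv2.imread("pics/top0.png"); m=imaging.camera_model("top"); hsv=cv2.cvtColor(im,cv2.COLOR_BGR2HSV)
H,S,V=[hsv[...,i].astype(int) for i in range(3)]
for n,(x,y) in dict(mat=(325,200),bar=(335,180),rib=(339,215),board=(220,215),ledge=(215,149),stop=(156,200),t1=(173,184),t5=(249,187)).items(): print(n,hsv[y,x])
roi=np.zeros(H.shape,bool); roi[155:290,310:360]=1
blue=roi&(H>100)&(H<125)&(S>90); c=big(blue)[0]; print("mat",rect(cast(m,c[:,0],3)))
white=roi&(S<60)&(V>120); ys,xs=np.nonzero(white); print("bar",rect(cast(m,np.c_[xs,ys],17)))
rib=roi&(S>70)&(H<25)&(cv2.erode(cv2.morphologyEx((blue|white|(V<0)).astype(np.uint8),cv2.MORPH_CLOSE,np.ones((15,15))),np.ones((3,3)))>0)
print("rib",rect(cast(m,big(rib)[0][:,0],50)))
cv2.imwrite("pics/c1.png",cv2.resize(im[140:300,140:370],None,fx=3.4,fy=3.4,interpolation=cv2.INTER_CUBIC))
E
```

```text
mat [110 120  89]
bar [107  11 161]
rib [ 16 125 155]
board [ 75   4 130]
ledge [ 11 182  80]
stop [ 10 178  76]
t1 [ 33  31 154]
t5 [ 17  94 154]
mat (array([ 449.4, -302.9]), 333.1, 68.4, np.float64(0.0314))
bar (array([ 464. , -312.2]), 299.4, 29.3, np.float64(0.0784))
rib (array([ 463.5, -309.9]), 124.7, 18.0, np.float64(0.0793))
```

View pics/c1.png

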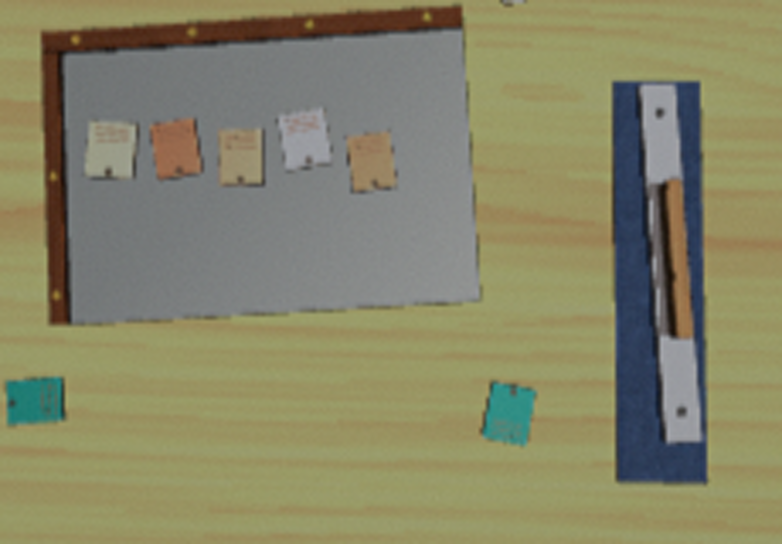

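The crop shows the straightedge with its rib (crop 675,260) on the mat, and five bisque tiles, all different, on the board. The turquoise pieces are off the board. Next is a close look from the wrist camera.

Run:
```python
from h import *
m=imaging.camera_model("top")
print("board pts",cast(m,[[160,152],[275,150],[280,230]],18).round(1).tolist())
c=cast(m,[220,190],18)[0]
bot.move_ptp([c[0]-60,c[1],330],[np.pi,0,0.08])
import pickle
mm=imaging.camera_model("wrist"); im=imaging.capture("wrist"); cv2.imwrite("pics/w1.png",im); pickle.dump(mm,open("w1.pkl","wb")); print(mm)
bot.move_ptp([463,-311,230],[np.pi,0,0.079])
mm=imaging.camera_model("wrist"); im=imaging.capture("wrist"); cv2.imwrite("pics/w2.png",im); pickle.dump(mm,open("w2.pkl","wb")); 
s=bot.get_state();print(s["t"],s["qpos"],s["tcp_pos"],s["contact_force"])
cv2.imwrite("pics/w12.png",cv2.resize(np.vstack([cv2.imread("pics/w1.png"),im]),(450,600)) if 0 else cv2.resize(np.hstack([cv2.imread("pics/w1.png"),im]),(800,300)))
for yaw in (np.pi/2,-np.pi/2):
  for p in ([480,0,60],[520,-220,60]): print(yaw,p,solve_ik(p,[np.pi,0,yaw]))
```

```text
board pts [[637.0, 204.0], [650.3, -132.6], [419.3, -151.7]]
{'K': array([[297.31863964,   0.        , 257.07657492],
       [  0.        , 297.31863964, 188.5620572 ],
       [  0.        ,   0.        ,   1.        ]]), 'position': array([534.35023558,  30.58185152, 471.33634826]), 'rotation': array([-2.63031944e-01,  1.48279599e-03, -1.48969860e+00])}
3.5667 [-7.21768712e-01  3.40309631e-01 -1.74057287e-01  1.05575253e+00
  3.75977305e-04  2.33898252e+00] [ 463.66720212 -309.91887077  230.5960998 ] [-0.67750801  0.65381221  0.43976142]
1.5707963267948966 [480, 0, 60] [-0.15394062  0.39631689 -0.59656909  0.57791035  0.          1.41685571]
1.5707963267948966 [520, -220, 60] [-0.53096495  0.52177785 -0.37264134  0.67637714  0.          1.03983138]
-1.5707963267948966 [480, 0, 60] [-0.15394062  0.39631689 -0.59656909  0.57791035  0.         -1.72473695]
-1.5707963267948966 [520, -220, 60] [-0.53096495  0.52177785 -0.37264134  0.67637714  0.         -2.10176127]
```

View pics/w12.png

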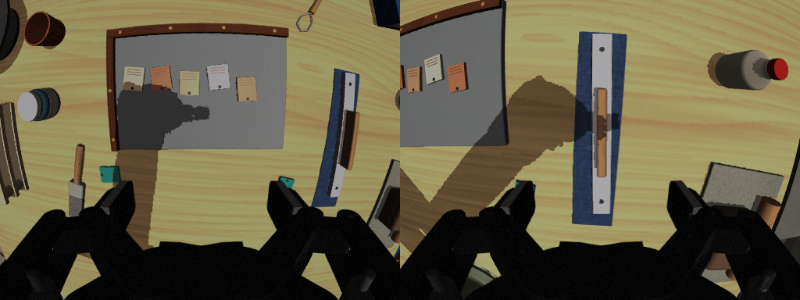

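The left half is the wrist view of the board with its tiles, ledge inner edge and stop. The right half shows the straightedge central on the mat, at about (770-400,130)/0.78. Now I measure from both.

Run:
```python
from h import *
import pickle
def hs(n):
    im=cv2.imread(n); h=cv2.cvtColor(im,cv2.COLOR_BGR2HSV).astype(int); return h[...,0],h[...,1],h[...,2]
m=pickle.load(open("w1.pkl","rb")); H,S,V=hs("pics/w1.png")
br=((H<14)|(H>172))&(S>130)&(V<130)
br=br.copy(); br[:25]=0; br[:, :130]=0; br[:,375:]=0; br[200:]=0
lab=cv2.connectedComponentsWithStats(br.astype(np.uint8)); k=1+np.argmax(lab[2][1:,4]); L=lab[1]==k
print(lab[2][k])
low=np.array([(c,np.nonzero(L[:70,c])[0].max()+.5) for c in range(165,360) if L[:70,c].any()])
rt=np.array([(np.nonzero(L[r,:200])[0].max()+.5,r) for r in range(62,180) if L[r,:200].any()])
def fl(P): 
    v=cv2.fitLine(P.astype(np.float32),cv2.DIST_HUBER,0,.01,.01).ravel(); return v[:2],v[2:]
d1,p1=fl(cast(m,low,18,True)); d2,p2=fl(cast(m,rt,18,True))
if d1[1]<0:d1=-d1
if d2[0]<0:d2=-d2
ta=np.linalg.solve(np.c_[d1,-d2],p2-p1); C=p1+ta[0]*d1
print("corner",C,"yaw ledge",np.arctan2(-d1[0],d1[1]),"yaw stop",np.arctan2(d2[1],d2[0]))
yaw=np.arctan2(-d1[0],d1[1]); Rt=R.from_euler("z",yaw).as_matrix()[:2,:2]
# tiles: bright/coloured blobs inside board, pixel window
w=np.zeros(H.shape,bool); w[75:135,150:345]=1
g=cv2.medianBlur(cv2.imread("pics/w1.png"),3).astype(int); 
t=w&((S>45)|(V>165)); t=cv2.morphologyEx(t.astype(np.uint8),cv2.MORPH_OPEN,np.ones((3,3)))
for c in big(t,7):
    r=rect((cast(m,c[:,0],27,True)-C)@Rt); 
    if r[1]>20: print("tile(board axes)",r)
m=pickle.load(open("w2.pkl","rb")); H,S,V=hs("pics/w2.png")
w=np.zeros(H.shape,bool); w[35:292,215:292]=1
bl=w&(H>100)&(H<125)&(S>90); print("mat",rect(cast(m,big(bl)[0][:,0],3,True)))
wh=w&(S<60)&(V>90); ys,xs=np.nonzero(cv2.morphologyEx(wh.astype(np.uint8),cv2.MORPH_OPEN,np.ones((3,3)))); print("bar",rect(cast(m,np.c_[xs,ys],17,True)))
w2=np.zeros(H.shape,bool); w2[100:240,248:268]=1
rb=w2&(H<25)&(S>80); print("rib",rect(cast(m,big(rb)[0][:,0],55,True)))
```

```text
[ 136   30  233  164 4017]
corner [626.60455 213.29268] yaw ledge 0.08445771 yaw stop 0.08238588
tile(board axes) (array([-90.3, -97.4]), 47.9, 39.1, np.float64(0.1135))
tile(board axes) (array([-111.2, -261.2]), 47.4, 38.5, np.float64(0.0889))
tile(board axes) (array([-100.6, -152.1]), 45.0, 37.0, np.float64(-0.0142))
tile(board axes) (array([-104.4,  -39.7]), 44.4, 20.5, np.float64(1.2123))
mat (array([ 446.9, -302.6]), 337.0, 73.4, np.float64(0.0187))
bar (array([ 462.6, -309.4]), 299.4, 30.9, np.float64(0.0785))
rib (array([ 462.7, -309.4]), 127.1, 13.1, np.float64(0.0765))
```

```bash
cat >> h.py <<'E'
C=np.array([626.6,213.3]); YB=0.0845
def B(x,y): # board corner axes -> world xy
    return C+R.from_euler("z",YB).as_matrix()[:2,:2]@[x,y]
def st(tag=""):
    s=bot.get_state(); p=s["tcp_pos"]; Rb=R.from_euler("z",-YB)
    print(tag,"t%.1f"%s["t"],"tcp",p.round(2),"board",(Rb.as_matrix()[:2,:2]@(p[:2]-C)).round(2),"yaw %.4f"%s["orientation"][2],"Fb",Rb.apply(s["contact_force"]).round(2),"T",s["wrist_torque"].round(3),"open %.3f gf %.0f"%(s["opening"],s["gripper_force"])); return s
E
python3 - <<'E'
from h import *
bot.movel([462.7,-309.4,70],R.from_euler("z",.0775).as_matrix() if 0 else [np.pi,0,.0775])
print(bot.movel([462.7,-309.4,20],max_speed=60,threshold=6)); st("down")
bot.grip(0.0,60); st("grip")
bot.movel([462.7,-309.4,150]); st("lift")
x,y=B(-180,-162); bot.move_ptp([x,y,150],[np.pi,0,YB+np.pi/2]); bot.dwell(.2); st("pre")
cv2.imwrite("pics/t1.png",cv2.resize(imaging.capture("top")[130:300,130:370],None,fx=3.2,fy=3.2,interpolation=cv2.INTER_CUBIC))
E
```

```text
False
down t5.8 tcp [ 462.93 -309.63   20.24] board [-207.22 -507.25] yaw 0.0775 Fb [-0.63  0.07 -0.98] T [-0.061 -0.032 -0.028] open 1.000 gf 0
grip t6.4 tcp [ 462.9  -309.69   20.28] board [-207.26 -507.31] yaw 0.0774 Fb [-0.09 -0.72  2.78] T [-0.001  0.049 -0.015] open 0.153 gf 59
lift t7.4 tcp [ 462.03 -308.79  148.94] board [-208.05 -506.34] yaw 0.0775 Fb [-0.26  0.64 -2.61] T [ 0.007 -0.012 -0.027] open 0.152 gf 59
pre t8.9 tcp [461.29  35.8  149.95] board [-179.7  -162.92] yaw 1.6533 Fb [-0.08 -0.2  -1.79] T [-0.029  0.015 -0.043] open 0.149 gf 59
```

View pics/t1.png

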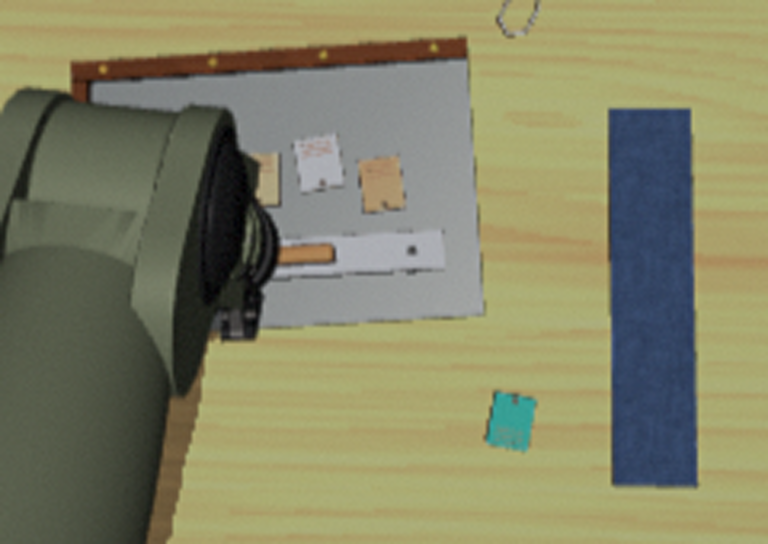

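The straightedge is held by its rib, parallel to the ledge and in front of the tiles (crop 360,250). The mat is empty. Lower and push.

Run:
```python
from h import *
def go(x,y,z,**k): return bot.movel([*B(x,y),z],**k)
print(go(-180,-161,60)); print(go(-180,-161,37,max_speed=30,threshold=4)); st("low")
print(go(-90,-161,37,max_speed=40,threshold=8)); bot.dwell(.2); st("near")
print(go(-45,-161,37,max_speed=8,threshold=4)); s=st("hit"); bot.dwell(.2); st("hit+")
im=imaging.capture("wrist"); cv2.imwrite("pics/w3.png",im[:260])
```

```text
False
False
low t10.7 tcp [460.93  37.67  37.04] board [-179.91 -161.02] yaw 1.6553 Fb [ 0.6  -0.61 -2.09] T [-0.009 -0.032  0.011] open 0.153 gf 59
False
near t13.2 tcp [550.45  45.3   37.06] board [ -90.06 -160.98] yaw 1.6553 Fb [-1.29  0.31 -2.52] T [ 0.018  0.199 -0.011] open 0.160 gf 59
True
hit t16.5 tcp [576.54  47.6   36.01] board [ -63.87 -160.89] yaw 1.6554 Fb [ 1.13  1.15 -2.85] T [0.024 0.083 0.009] open 0.153 gf 59
hit+ t16.7 tcp [575.63  47.61  35.37] board [ -64.77 -160.79] yaw 1.6554 Fb [ 0.23 -0.1  -0.83] T [-0.036 -0.136  0.024] open 0.155 gf 59
```

View pics/w3.png

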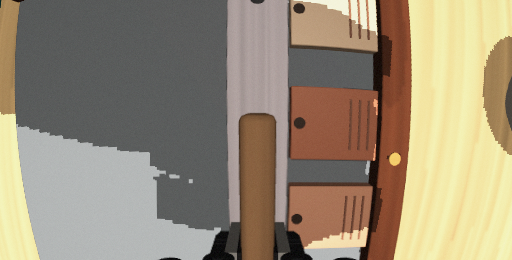

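The wrist view shows the bar face (col 290) flush along the tiles' near edges, and their far edges (col ~375) at the ledge. I'll press once more with a modest force and check the torque.

Run:
```python
from h import *
def go(x,y,z,**k): return bot.movel([*B(x,y),z],**k)
go(-66,-161,37,max_speed=15); bot.dwell(.2); s=st("base"); 
print(go(-58,-161,37,max_speed=6,threshold=7)); st("press"); bot.dwell(.15); st("rest")
```

```text
base t17.3 tcp [574.37  47.31  36.94] board [ -66.05 -160.99] yaw 1.6554 Fb [-0.42 -0.31 -3.5 ] T [-0.037 -0.058  0.022] open 0.157 gf 59
True
press t18.2 tcp [576.66  47.67  35.68] board [ -63.74 -160.82] yaw 1.6555 Fb [-0.02  0.18 -2.24] T [-0.004  0.025 -0.024] open 0.156 gf 59
rest t18.3 tcp [576.35  47.65  35.43] board [ -64.05 -160.82] yaw 1.6555 Fb [-0.05  0.44 -0.15] T [-0.013 -0.176  0.018] open 0.156 gf 59
```

Run:
```python
from h import *
import pickle
def go(x,y,z,**k): return bot.movel([*B(x,y),z],**k)
go(-100,-161,37,max_speed=60); go(-100,-161,90)
go(-27,-460,90); bot.dwell(.2); st("hover")
m=imaging.camera_model("wrist"); im=imaging.capture("wrist"); cv2.imwrite("pics/w4.png",im); pickle.dump(m,open("w4.pkl","wb"))
top=imaging.capture("top"); cv2.imwrite("pics/t4.png",top)
a=cv2.resize(top[135:245,140:300],None,fx=2.7,fy=2.7,interpolation=cv2.INTER_CUBIC)
o=np.zeros((384+297,512,3),np.uint8); o[:384]=im; o[384:,:432]=a; cv2.imwrite("pics/v4.png",cv2.resize(o,None,fx=.88,fy=.88))
```

```text
hover t21.9 tcp [ 638.52 -246.88   90.08] board [ -26.96 -459.54] yaw 1.6561 Fb [-0.1  -0.18 -1.99] T [-0.003 -0.023  0.01 ] open 0.162 gf 59
```

View pics/v4.png

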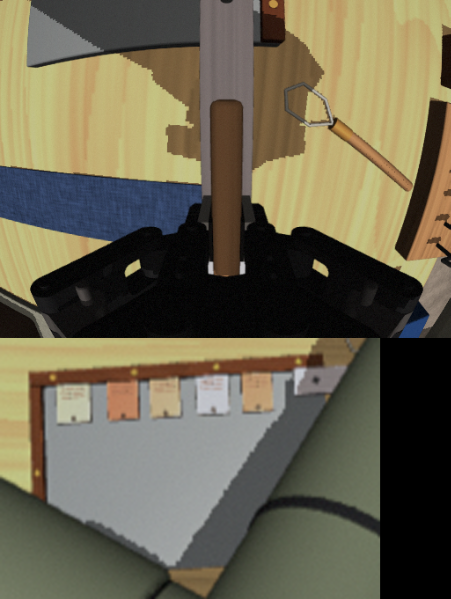

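The wrist part shows the bar clear of the loop tool. The top part shows all five tiles square against the ledge, at crop cols 72–257 and row ~398, with the bar end to their right. Now the end push.

Run:
```python
from h import *
def go(x,y,z,**k): return bot.movel([*B(x,y),z],**k)
print(go(-27,-460,37,max_speed=40,threshold=5)); st("low")
print(go(-26.5,-430,37,max_speed=25,threshold=6))
print(go(-25.5,-372,37,max_speed=25,threshold=7)); bot.dwell(.2); st("near")
print(go(-25,-320,37,max_speed=8,threshold=5)); st("hit"); bot.dwell(.2); st("hit+")
go(-25,bot and -360,37,max_speed=1) if 0 else None
im=imaging.capture("wrist"); top=imaging.capture("top"); cv2.imwrite("pics/t5.png",top)
a=cv2.resize(top[135:245,140:300],None,fx=2.7,fy=2.7,interpolation=cv2.INTER_CUBIC)
o=np.zeros((384+297,512,3),np.uint8); o[:384]=im; o[384:,:432]=a; cv2.imwrite("pics/v5.png",cv2.resize(o,None,fx=.88,fy=.88))
```

```text
False
low t23.5 tcp [ 638.76 -247.46   37.35] board [ -26.77 -460.14] yaw 1.6556 Fb [ 0.5  -0.53 -1.74] T [ 0.031 -0.074 -0.019] open 0.154 gf 59
False
False
near t27.5 tcp [ 632.61 -159.56   37.01] board [ -25.48 -372.04] yaw 1.6555 Fb [ 0.26 -0.87 -2.45] T [-0.19  -0.005  0.053] open 0.154 gf 59
True
hit t31.0 tcp [ 630.25 -132.91   36.64] board [ -25.58 -345.28] yaw 1.6552 Fb [ 0.88 -1.82 -2.44] T [-0.173 -0.111  0.001] open 0.156 gf 59
hit+ t31.2 tcp [ 629.4  -133.02   35.73] board [ -26.44 -345.32] yaw 1.6549 Fb [ 0.14 -2.04 -1.42] T [-0.127 -0.235 -0.086] open 0.154 gf 59
```

View pics/v5.png

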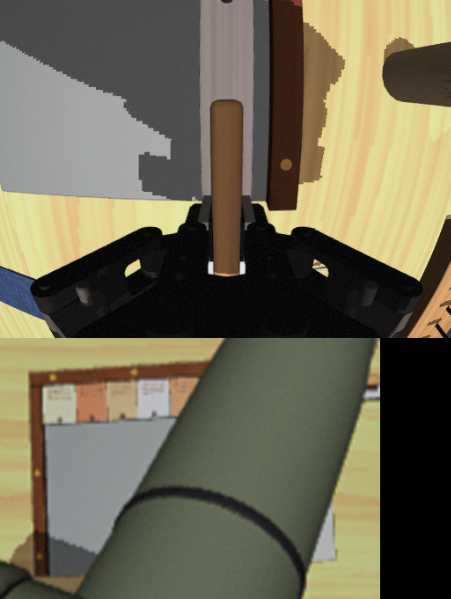

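The row is closed up against the stop (crop 43–195, 400). I'll do one final press with immediate retraction, so no sideways drag is left behind, then inspect from above.

Run:
```python
from h import *
import pickle
def go(x,y,z,**k): return bot.movel([*B(x,y),z],**k)
go(-26.4,-350,37,max_speed=15); go(-27,-350,37,max_speed=15)
print(go(-24.5,-340,37,max_speed=8,threshold=6)); st("press"); go(-25,-352,37,max_speed=30); st("back")
go(-27,-400,37,max_speed=60); go(-40,-440,150); go(-140,-330,190); bot.dwell(.2); st("look")
m=imaging.camera_model("wrist"); im=imaging.capture("wrist"); cv2.imwrite("pics/w6.png",im); pickle.dump(m,open("w6.pkl","wb"))
top=imaging.capture("top"); cv2.imwrite("pics/t6.png",top)
a=cv2.resize(top[135:245,140:300],None,fx=2.7,fy=2.7,interpolation=cv2.INTER_CUBIC)
o=np.zeros((384+297,512,3),np.uint8); o[:384]=im; o[384:,:432]=a; cv2.imwrite("pics/v6.png",cv2.resize(o,None,fx=.88,fy=.88))
```

```text
True
press t32.9 tcp [ 630.07 -132.88   36.74] board [ -25.76 -345.24] yaw 1.6548 Fb [ 0.8  -1.27 -1.74] T [-0.22  -0.149 -0.036] open 0.157 gf 59
back t33.3 tcp [ 631.23 -139.68   36.7 ] board [ -25.18 -352.11] yaw 1.6544 Fb [ 0.03 -0.43 -2.79] T [-0.009 -0.055  0.011] open 0.155 gf 59
look t36.5 tcp [ 515.23 -127.74  189.62] board [-139.76 -330.43] yaw 1.6543 Fb [-0.75  0.54 -2.69] T [-0.012 -0.033 -0.021] open 0.154 gf 59
```

View pics/v6.png

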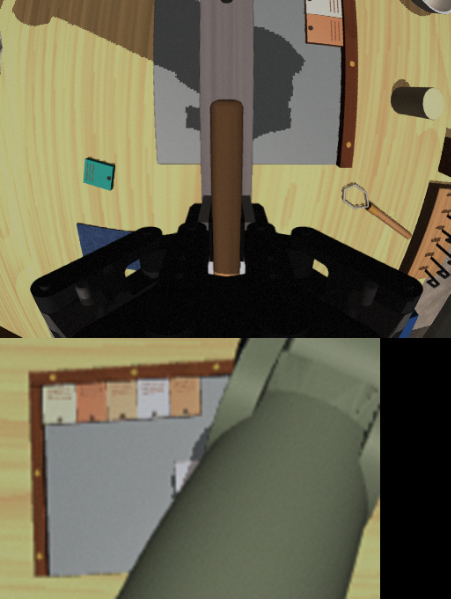

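The row is tight against the stop and the ledge (top crop 43–201, row ~400), and nothing else has moved. Next I put the straightedge back, centred on its mat.

Run:
```python
from h import *
o=[np.pi,0,.028]
bot.move_ptp([448.5,-303,150],o); bot.movel([448.5,-303,40],max_speed=100)
print(bot.movel([448.5,-303,19],max_speed=12,threshold=3)); st("down")
bot.grip(0.5); bot.grip(1.0); st("open")
bot.movel([448.5,-303,160]); bot.move_ptp([300,-150,260],[np.pi,0,.028]); bot.dwell(.3); st("away")
top=imaging.capture("top"); cv2.imwrite("pics/t7.png",top)
cv2.imwrite("pics/v7.png",cv2.resize(top[60:300,130:380],None,fx=2.5,fy=2.5,interpolation=cv2.INTER_CUBIC)[:600])
m=imaging.camera_model("top"); hsv=cv2.cvtColor(top,cv2.COLOR_BGR2HSV).astype(int)
roi=np.zeros(hsv.shape[:2],bool); roi[155:290,310:360]=1
ys,xs=np.nonzero(roi&(hsv[...,1]<60)&(hsv[...,2]>120)); print("bar",rect(cast(m,np.c_[xs,ys],17)))
```

```text
True
down t40.5 tcp [ 448.46 -303.01   20.25] board [-221.08 -499.44] yaw 0.0279 Fb [0.04 0.45 6.4 ] T [ 0.128  0.001 -0.004] open 0.153 gf 60
open t41.4 tcp [ 447.46 -302.09   19.16] board [-222.   -498.43] yaw 0.0280 Fb [-0.82 -0.49 -0.65] T [-0.021 -0.017  0.017] open 1.002 gf 0
away t43.7 tcp [ 300.26 -150.36  259.56] board [-355.87 -334.82] yaw 0.0277 Fb [ 0.3  -0.   -0.33] T [-0.004  0.026 -0.013] open 0.997 gf 0
bar (array([ 438.5, -305. ]), 321.1, 42.8, np.float64(0.0759))
```

View pics/v7.png

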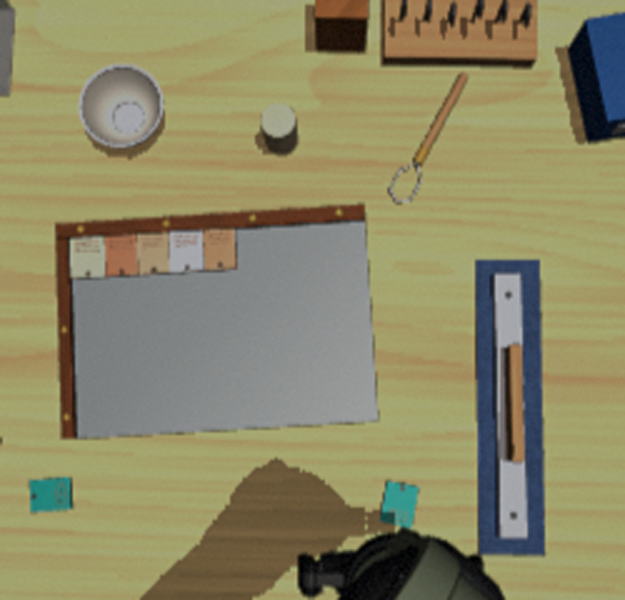

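The straightedge stands centred on its mat and the row is in the corner. One numeric close check of the row before handing in.

Run:
```python
from h import *
bot.move_ptp([470,120,190],[np.pi,0,YB]); bot.dwell(.3)
m=imaging.camera_model("wrist"); im=imaging.capture("wrist"); cv2.imwrite("pics/w8.png",im)
h=cv2.cvtColor(cv2.medianBlur(im,3),cv2.COLOR_BGR2HSV).astype(int); Rt=R.from_euler("z",YB).as_matrix()[:2,:2]
# rectify to a metric board-axis picture (2 px/mm) at tile-top height by projecting grid pts
g=np.stack(np.meshgrid(np.arange(-225,5,.5),np.arange(8,-70,-.5)),-1)
P=np.c_[(g[...,::-1].reshape(-1,2)@Rt.T+C),np.full(g[...,0].size,27.)]
d=(P-m["position"])@rmat(m)*[1,-1,-1]; th=np.arctan2(np.linalg.norm(d[:,:2],axis=1),d[:,2]); u=d[:,:2]/np.linalg.norm(d[:,:2],axis=1,keepdims=True)*th[:,None]
K=m["K"]; uv=(u*[K[0,0],K[1,1]]+K[:2,2]).reshape(*g.shape[:2],2).astype(np.float32)
w=cv2.remap(im,uv[...,0],uv[...,1],cv2.INTER_LINEAR); cv2.imwrite("pics/rect8.png",w)
hw=cv2.cvtColor(w,cv2.COLOR_BGR2HSV).astype(int)
v=w.astype(int).sum(2)
for y in range(-205,-4,8):
    j=int((y+225)*2); col=v[:,j-2:j+3].mean(1); gr=np.diff(cv2.GaussianBlur(col[:,None],(1,5),1)[:,0])
    a=np.argmax(np.abs(gr[60:140]))+60; b=np.argmax(gr[2:40])+2
    print(y,"near edge",8-a*.5,"far edge",8-b*.5,hw[30,j].tolist(), hw[60,j].tolist())
print(bot.get_state()["t"])
```

```text
-205 near edge -38.0 far edge -4.0 [0, 0, 113] [105, 5, 113]
-197 near edge -40.0 far edge -4.0 [50, 7, 114] [75, 4, 114]
-189 near edge -50.0 far edge -2.0 [12, 124, 167] [14, 120, 170]
-181 near edge -48.0 far edge -2.0 [10, 129, 144] [14, 119, 172]
-173 near edge -48.0 far edge -2.0 [11, 128, 138] [14, 116, 170]
-165 near edge -48.0 far edge -2.0 [11, 124, 140] [14, 114, 172]
-157 near edge -48.0 far edge -2.0 [12, 117, 100] [13, 66, 147]
-149 near edge -48.5 far edge -2.0 [7, 65, 145] [143, 6, 179]
-141 near edge -48.0 far edge -2.0 [9, 75, 143] [165, 3, 177]
-133 near edge -48.0 far edge -1.5 [8, 82, 146] [150, 1, 177]
-125 near edge -48.0 far edge -2.0 [8, 84, 143] [140, 4, 176]
-117 near edge -48.0 far edge -2.0 [14, 82, 137] [20, 61, 166]
-109 near edge -48.0 far edge -2.0 [12, 109, 152] [23, 70, 176]
-101 near edge -48.0 far edge -2.0 [13, 106, 156] [22, 72, 174]
-93 near edge -48.0 far edge -2.0 [13, 101, 161] [23, 73, 174]
-85 near edge -48.0 far edge -2.0 [19, 84, 171] [22, 74, 173]
-77 near edge -50.0 far edge -2.0 [11, 128, 169] [12, 120, 172]
-69 near edge -48.0 far edge -2.0 [11, 126, 156] [11, 125, 171]
-61 near edge -50.0 far edge -2.0 [10, 125, 155] [11, 129, 170]
-53 near edge -48.0 far edge -1.5 [10, 128, 152] [11, 129, 170]
-45 near edge -48.0 far edge -1.5 [10, 135, 170] [11, 132, 170]
-37 near edge -48.0 far edge -2.0 [24, 40, 172] [30, 29, 175]
-29 near edge -48.0 far edge -1.5 [10, 101, 146] [29, 35, 174]
-21 near edge -48.0 far edge -2.0 [14, 84, 154] [29, 37, 177]
-13 near edge -48.0 far edge -2.0 [12, 106, 145] [29, 39, 175]
-5 near edge -48.0 far edge -2.0 [28, 44, 175] [28, 43, 174]
48.7167
```

All near edges lie on one line at -48 mm, to within the 0.5 mm grid apart from a few 2 mm readings on two tiles, and no gaps show. Handing in.

```bash
python3 -c "
from h import *
print(bot.sign_off())"
```

```text
the job is handed in; nothing more can be done
None
```

The job is handed in at about 49 s: the camera check showed all five tiles in one square row against the ledge and end stop with no visible gaps, and the straightedge is back on its mat.

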